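# Return the rinsed tamper and brush to their bays

## Task

The coffee tamper and the machine brush have been rinsed and left on the drip tray. Return each to its own bay of the rack, the one whose card shows its picture: the tamper standing upright on its base, the brush lying flat along the bay, each wholly inside on the bay's floor. Set them down rather than dropping them, and leave the scoop, milk pitcher, cup and jar where they are.

Things in the scene. Friction and masses are not known exactly. Their poses are not given: they have to be found in the camera images.
- tamper: coffee tamper standing upright, 92 mm tall, about 0.35 kg: round steel base 58 mm across and 18 mm high, tapering to a thin neck, and a dark wooden handle 33 mm across with straight sides between 56 and 84 mm above the underside. Origin: centre of its underside; z up along its axis. Starts on the drip tray.
- brush: black brush lying flat, 22 mm thick, 170 mm long, 0.09 kg. Handle 20 mm wide (y -10 to +10) from x = -90 to +30 mm; head 26 mm wide from x = +30 to +80, stiff pale bristles out sideways to y = +29. Origin: underside, on the handle's centre line at the centre of mass, where it can be gripped across y; x towards the head, z up. Either end may point to its card. Starts on the drip tray.
- scoop: steel coffee scoop already in its bay: cup 46 mm across and 30 mm high, flat handle to -x reaching 116 mm from the cup's axis, 28 mm high. Origin: centre of the cup's underside. Leave it.
- bay_tamper: fixed open steel tray, one of three alike on the rack; its place among them varies. Outside 230 x 110 x 14 mm high, walls 5 mm; inner floor 220 x 100 mm, 5 mm above the origin. At its far end a white card block, 14 mm high, centred 148 mm along +x, with a black picture of a tamper from the side. Origin: centre of the tray's underside; x along it to the card, z up.
- bay_brush: fixed open steel tray, one of three alike on the rack; its place among them varies. Outside 230 x 110 x 14 mm high, walls 5 mm; inner floor 220 x 100 mm, 5 mm above the origin. At its far end a white card block, 14 mm high, centred 148 mm along +x, with a black picture of the brush. Origin: centre of the tray's underside; x along it to the card, z up.
- bay_scoop: fixed open steel tray, one of three alike on the rack; its place among them varies. Outside 230 x 110 x 14 mm high, walls 5 mm; inner floor 220 x 100 mm, 5 mm above the origin. At its far end a white card block, 14 mm high, centred 148 mm along +x, with a black picture of a scoop. Origin: centre of the tray's underside; x along it to the card, z up.
- rack: flat wooden board under the three bays, 10 mm thick, 305 x 385 mm. Origin: on the table, below the middle place's tray centre; x along the bays. The three places are 125 mm apart across y. Fixed.
- drip_tray: flat-topped steel drip tray, 220 (x) x 280 (y) x 24 mm, no rim; the tools start on its top, 24 mm above the table. Origin: centre of its underside. Fixed.
- pitcher: steel milk pitcher, 94 mm across, 105 mm tall, handle to its +y reaching 78 mm from the axis. Origin: centre of its underside. Leave it.
- cup: white coffee cup, 80 mm across, 58 mm tall, handle to its +y reaching 62 mm from the axis. Origin: centre of its underside. Leave it.
- jar: amber jar with a steel cap, 72 mm across, 100 mm tall. Origin: centre of its underside. Leave it.
There are look-alikes about, which are no part of the job. Leave any blue or pink look-alike of the tamper alone.

How it is judged:
By the outcome, as a careful person would: the job done as asked, in the order asked, and still so for the second after the job is handed in, with the robot touching nothing.
It also fails if it takes over 64 s, if anything falls off the work surface, if the arm or the gripper's body presses on something with over 40 N, if the wrist force passes 120 N, or if a joint passes its speed limit or range.

## Robot

A 6-joint arm with a two-finger parallel gripper is mounted at the origin on the work surface. World frame = base frame: x ahead of the robot, y to its left, z up, the work surface at z = 0. Lengths are in m, angles in rad, forces in N, time in s.
With the tool pointing down it reaches from about 0.35 to 0.775 m from the base axis. Payload 7.3 kg.
Tool frame: the origin (TCP) lies at the very end of the fingers, on their centre line; the grasp point (between the pads) lies 19 mm behind it (robot.hold_point_z is the distance from the TCP to the grasp point, in m); z points along the fingers, y is the direction in which the jaws open and shut (so a half turn about z gives the same grasp; the last joint's range is limited). The gripper opens to 92 mm and grips with 3 to 60 N. Pads are 19 mm wide; open, the fingers measure 130 mm over their backs; the gripper's body (75 mm by 190 mm) begins 47 mm behind the grasp point.
Start: joints at [0.997, 0.342, 1.524, -0, 1.275, -0.146], TCP at [0.218, 0.478, 0.227] pointing down, gripper open.
Joint ranges: [-2.53, 2.53], [-0.77, 2.02], [0.04, 2.7], [-1, 4.14], [0.28, 2.66], [-3.11, 3.11]. Speed limits (rad/s): [2.57, 2.57, 3.14, 3.14, 3.14, 3.14].

## Interface

Orientations are given as [roll, pitch, yaw] about the fixed x, y, z axes, in that order (R = Rz(yaw) Ry(pitch) Rx(roll)).
In Python, from cell import monitor, viewer, robot gives the robot as it stands.
- The arm moves only by the tool move_arm, never from a script. Its argument "deltas" is a list of rows, each an object of numbers: "x", "y", "z": the shift along the tool's x, y, z in m; "wx", "wy", "wz": the turn, a rotation vector about the tool's x, y, z in degrees; "hand": the opening, from 0 (shut) to 1 (fully open). In form: [{"x": .., "y": .., "z": .., "wx": .., "wy": .., "wz": .., "hand": ..}, ...]. A call has 1 to 8 rows; each row is the pose to reach, as a shift and turn from the pose commanded when the call began, along the tool's axes at that moment; what a row does not reach only later rows make up. A row lasts 1/8 s, in which the tool goes at most 62.5 mm and 10.7 degrees, less where a joint would pass 70% of its speed; a pose out of reach is approached as far as the arm can. A call with a gripper value outside its range is refused whole. The fingers move at their own pace and stop on an object; "grip_force" is the grip in N (left out, the last holds). Time passes only in rows, so rows that repeat a pose let the fingers close. It gives the time, the measured TCP pose, the force and the opening at its end, in the units of the state.
- monitor.observe(): the state, without advancing time (a new reading comes with each control period).
- viewer.read_camera(name): name is "scene" or "side" or "wrist"; returns the picture (480x640x3 uint8, red, green, blue); there is no depth.
- viewer.camera_params(name): a dict with "camera_matrix" (3x3 intrinsics, pixels), "R" (3x3) and "t" (3): a world point X has camera coordinates R X + t. Camera axes: x right, y down, z forward; pixel columns grow to the right and rows downward; lengths in m; the calibration is good to about 2 mm. A picture is of the moment at which its call begins: read the wrist's pose just before it. camera_params takes no time and is no camera call; for the wrist camera it gives the pose at the moment of the call.
- robot.hand_in(): hands the job in, once; it reports no verdict.
The state is a dict: "time": time; "qpos": joint angles; "qvel": joint speeds; "joint_efforts": joint torques, N m; "tool_pos": TCP position; "tool_rot": TCP orientation; "contact_force": force on the tool from outside, world axes, zero at the start; "torque": the same for the moment, N m; "opening": finger opening in m.
Only numpy, scipy, OpenCV 4.12 (cv2) and the standard library are available. Lean on these libraries where they do the work, as an engineer would, in place of code of your own. Each camera call takes 0.05 s, during which the arm holds its last target. There are 200 camera calls.

## Working session

There is one attempt and no reset: what is moved stays moved. The work goes in short steps, Python scripts to look and compute and a tool call to move; the robot and the scene stay as the last step left them, time stands still between calls to the robot, and variables do not carry over. Pictures are saved under pics/ and viewed, about 8 in all and at most 12, crops included, and the job is handed in when it is done.

Besides the shell and the picture viewer there is one more tool, called after ">>>" by a JSON object that holds its "fn" and its "kwargs". move_arm: Moves the arm, as the interface text tells. Its arguments: {"type":"object","properties":{"deltas":{"type":"array","items":{"type":"object","properties":{"x":{"type":"number"},"y":{"type":"number"},"z":{"type":"number"},"wx":{"type":"number"},"wy":{"type":"number"},"wz":{"type":"number"},"hand":{"type":"number"}}}},"grip_force":{"type":"number"}},"required":["deltas"]}

```bash
mkdir -p pics; cat > h.py <<'E'
import numpy as np, cv2
from cell import monitor, viewer, robot
def snap(n,f=None):
    p=viewer.camera_params(n); im=viewer.read_camera(n)
    if f: cv2.imwrite('pics/'+f,im[:,:,::-1])
    return im,p
def ray(p,u,v,z):
    K=np.array(p['camera_matrix']);R=np.array(p['R']);t=np.array(p['t'])
    c=-R.T@t; d=R.T@np.linalg.solve(K,[u,v,1.]); return c+d*(z-c[2])/d[2]
def proj(p,X):
    q=np.array(p['camera_matrix'])@(np.array(p['R'])@np.array(X)+np.array(p['t'])); return q[:2]/q[2]
E
python3 - <<'E'
from h import *
for n in ['scene','side']:
    im,p=snap(n,n+'0.png'); np.save(n+'0.npy',im)
    R=np.array(p['R']);print(n,-R.T@np.array(p['t']),R[2],p['camera_matrix'][0][0])
s=monitor.observe();print(s['tool_pos'],s['tool_rot'],s['opening'],robot.hold_point_z)
E
```

```text
scene [1.15284019 0.26183459 0.96669588] [-0.530758   -0.19208776 -0.82546849] 524.6655215704201
side [ 0.30014313 -0.55468884  0.78826774] [ 0.24833318  0.60866736 -0.75356133] 484.1572378033083
[0.21758509 0.47738842 0.22610293] [-3.14020479e+00 -1.99453968e-04  2.71378369e+00] 0.09196194985470077 0.0188
```

View pics/scene0.png

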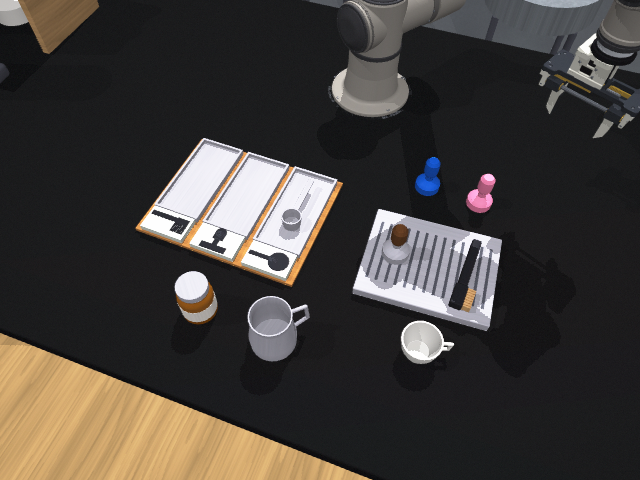

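View pics/side0.png

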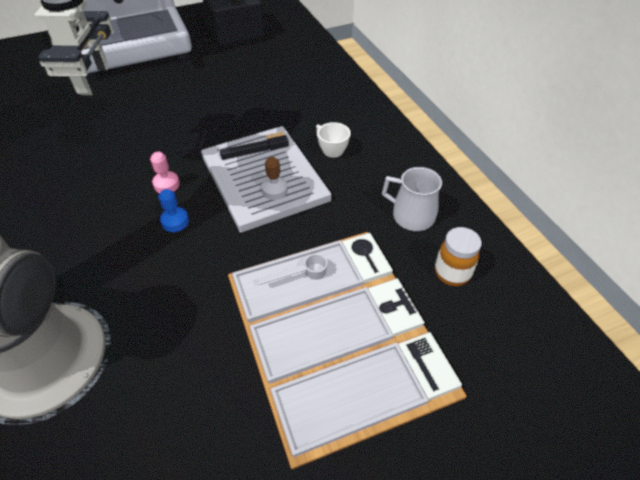

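Scene view: the cards are brush (165,220), tamper (213,240) and scoop (268,258). There are three tamper shapes: blue (428,177), pink (481,193), and steel with a brown handle on the drip tray (398,242). The last one fits the description. The brush is at (467,275), with its bristles at (469,299). I'll measure now and make a confirming crop.

```bash
python3 - <<'E'
from h import *
S={}
for n in ['scene','side']:
    im=np.load(n+'0.npy'); p=viewer.camera_params(n); hsv=cv2.cvtColor(im,cv2.COLOR_RGB2HSV)
    cast=lambda pts,z: np.array([ray(p,u,v,z)[:2] for u,v in pts])
    m=((hsv[...,2]>228)&(hsv[...,1]<12)).astype(np.uint8)
    m[:130]=0
    cs,_=cv2.findContours(m,cv2.RETR_EXTERNAL,cv2.CHAIN_APPROX_NONE)
    print(n,'cards')
    for c in cs:
        if cv2.contourArea(c)<400: continue
        q=cast(c[:,0],.024); r=cv2.minAreaRect((q*1000).astype(np.float32)); print(' px',c[:,0].mean(0).round(),'rect',np.round(r,1) if 0 else r)
    # brown handle
    m=((hsv[...,0]<18)&(hsv[...,1]>90)&(hsv[...,2]<170)&(hsv[...,2]>20)).astype(np.uint8)
    k,l,st,ce=cv2.connectedComponentsWithStats(m)
    for i in range(1,k):
        if st[i,4]>100: print(' brown',ce[i].round(1),st[i],cast([ce[i]],.024+.070)*1000)
    # brush: dark blob enclosed in tray
    t=((hsv[...,2]>120)&(hsv[...,1]<60)).astype(np.uint8)
    x0,y0,x1,y1=(350,205,510,330) if n=='scene' else (195,120,335,232)
    d=np.zeros_like(t); d[y0:y1,x0:x1]=(hsv[y0:y1,x0:x1,2]<45)
    d=cv2.morphologyEx(d,cv2.MORPH_OPEN,np.ones((5,5),np.uint8))
    cs,_=cv2.findContours(d,cv2.RETR_EXTERNAL,cv2.CHAIN_APPROX_NONE)
    for c in cs:
        if 200<cv2.contourArea(c)<4000:
            q=cast(c[:,0],.046); print(' dark',c[:,0].mean(0).round(),cv2.minAreaRect((q*1000).astype(np.float32)))
a=np.load('scene0.npy')[140:330,345:515];b=np.load('side0.npy')[115:235,140:350]
a=cv2.resize(a,(510,570),interpolation=3);b=cv2.resize(b,(290,166),interpolation=3)
c=np.zeros((570,800,3),np.uint8);c[:,:510]=a;c[:166,510:]=b
cc=np.load('scene0.npy')[195:285,135:305]; cc=cv2.resize(cc,(290,154));c[200:354,510:]=cc
cv2.imwrite('pics/crop1.png',c[:,:,::-1])
E
```

```text
scene cards
 px [427. 341.] rect ((690.466064453125, 316.9541015625), (85.11298370361328, 81.18408966064453), 60.46289825439453)
 px [191. 285.] rect ((737.8515625, -159.62957763671875), (64.06281280517578, 64.96502685546875), 10.147666931152344)
 px [400. 292.] rect ((594.912841796875, 253.11239624023438), (55.739749908447266, 200.06771850585938), 2.647479772567749)
 px [289. 210.] rect ((506.15655517578125, -31.799488067626953), (108.89933776855469, 292.72808837890625), 88.0386962890625)
 px [240. 194.] rect ((501.9201354980469, -156.70761108398438), (108.74488067626953, 292.8438415527344), 87.97296142578125)
 px [191. 179.] rect ((497.781494140625, -282.1658630371094), (107.96943664550781, 292.93719482421875), 88.21871948242188)
 brown [55.9 18.8] [  18    0   81   54 2512] [[ 135.06315377 -893.24593939]]
 brown [241.4 252.7] [135 184 208 103 532] [[668.7016189  -69.31577481]]
 brown [399.  234.7] [391 224  17  22 286] [[516.08442353 212.14679233]]
 brown [197.4 302.3] [175 281  39  32 410] [[797.8210826 -99.5247219]]
 dark [401. 317.] ((654.4410400390625, 269.59326171875), (73.51
[... 626 characters left out ...]
0.068458557128906), 88.26359558105469)
 px [386. 291.] rect ((617.5555419921875, -131.82305908203125), (41.98127746582031, 60.45611572265625), 88.13143920898438)
 px [366. 256.] rect ((620.6954345703125, -36.7238655090332), (101.94628143310547, 60.46015930175781), 88.15825653076172)
 brown [272.2 167.5] [266 157  14  22 233] [[514.62082252 211.18054143]]
 brown [457.1 258.7] [439 241  41  29 389] [[ 738.80038733 -155.95994575]]
 brown [449.6 280.8] [434 268  36  19 136] [[ 699.36628864 -191.92907106]]
 brown [324.5 404. ] [227 272 240 198 781] [[ 412.08722639 -305.59879078]]
 dark [302. 222.] ((526.5192260742188, 98.84426879882812), (82.68257141113281, 155.17005920410156), 66.65481567382812)
```

View pics/crop1.png

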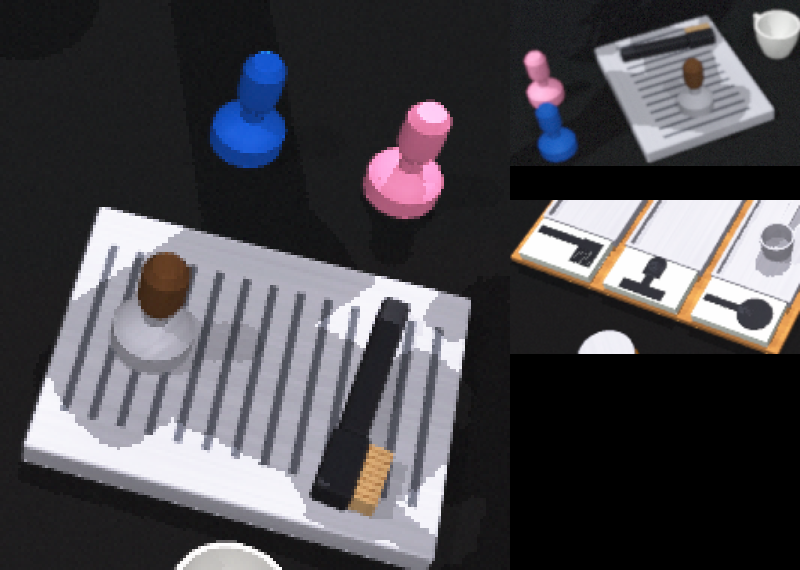

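The crop confirms it: the steel tamper with the brown handle is on the drip tray, while the blue and pink ones stand off it on the table. The brush head points away from the robot with its bristles towards +y. The cards read brush, tamper, scoop, and the bay origins agree between the two views to about 2 mm.

```bash
cat >> h.py <<'E'
from scipy.spatial.transform import Rotation as Ro
def go(x,y,z,yaw):
    s=monitor.observe(); R=Ro.from_euler('xyz',s['tool_rot'])
    d=R.inv().apply(np.array([x,y,z])-s['tool_pos'])
    w=(R.inv()*Ro.from_euler('xyz',[np.pi,0,np.radians(yaw)])).as_rotvec(degrees=True)
    print('mm',(d*1000).round(1),'deg',w.round(1),'| t',round(s['time'],2),'pos',np.round(s['tool_pos'],4),'rot',np.degrees(s['tool_rot']).round(1),'F',np.round(s['contact_force'],1),'op',round(s['opening'],4),'q',np.round(s['qpos'],2))
E
python3 -c "
from h import *
go(.515,.212,.20,178)"
```

```text
mm [-380.7 -118.    26.2] deg [ -0.1  -0.  -22.5] | t 0.1 pos [0.2176 0.4774 0.2261] rot [-179.9   -0.   155.5] F [ 0.4  0.4 -0.7] op 0.092 q [ 1.    0.34  1.52 -0.    1.28 -0.15]
```

>>> {"fn": "move_arm", "kwargs": {"deltas": [{"x": -0.048, "y": -0.015, "z": 0.003, "wz": -3}, {"x": -0.096, "y": -0.03, "z": 0.006, "wz": -6}, {"x": -0.143, "y": -0.044, "z": 0.01, "wz": -9}, {"x": -0.19, "y": -0.059, "z": 0.013, "wz": -12}, {"x": -0.24, "y": -0.074, "z": 0.016, "wz": -15}, {"x": -0.29, "y": -0.089, "z": 0.02, "wz": -18}, {"x": -0.335, "y": -0.104, "z": 0.023, "wz": -21}, {"x": -0.381, "y": -0.118, "z": 0.026, "wz": -22.5}]}}

```text
schema error: expected keys x, y, z, wx, wy, wz, hand
```

>>> {"fn": "move_arm", "kwargs": {"deltas": [{"x": 0}, {"x": 0}]}}

```text
schema error: expected keys x, y, z, wx, wy, wz, hand
```

```bash
python3 -c "
from h import *
im,p=snap('wrist','w1.png'); np.save('w1.npy',im)
go(.515,.212,.075,178)
print(proj(p,[.515,.212,.116]),proj(p,[.515,.212,.024]),proj(p,[.539,.3607,.046]))"
```

```text
mm [-380.7 -118.   151.3] deg [ -0.1  -0.  -22.5] | t 0.15 pos [0.2176 0.4775 0.2262] rot [-179.9   -0.   155.5] F [-0.5 -0.9  0.2] op 0.0917 q [ 1.    0.34  1.52 -0.    1.28 -0.15]
[220.1134688  575.93037695] [240.37570687 493.91422147] [351.08995776 486.84029787]
```

View pics/w1.png

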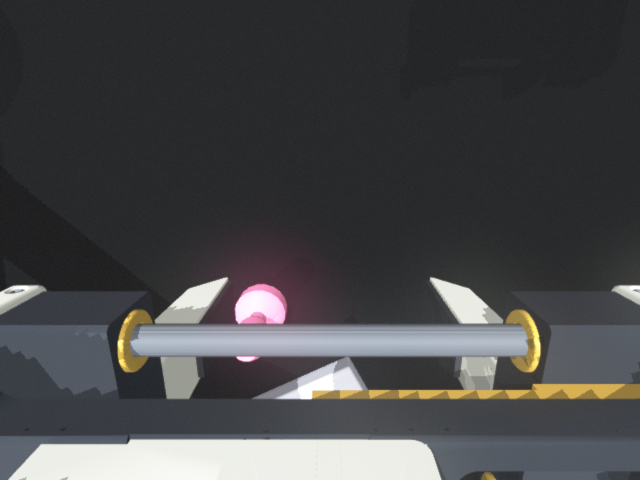

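The move was refused because every key is required, so this wrist view is still from the start pose. It shows only the pink tamper at (260,310) behind the gripper bar. I'll resend with all the keys.

>>> {"fn": "move_arm", "kwargs": {"deltas": [{"x": -0.048, "y": -0.015, "z": 0.003, "wx": 0, "wy": 0, "wz": -3, "hand": 1}, {"x": -0.096, "y": -0.03, "z": 0.006, "wx": 0, "wy": 0, "wz": -6, "hand": 1}, {"x": -0.143, "y": -0.044, "z": 0.01, "wx": 0, "wy": 0, "wz": -9, "hand": 1}, {"x": -0.19, "y": -0.059, "z": 0.013, "wx": 0, "wy": 0, "wz": -12, "hand": 1}, {"x": -0.24, "y": -0.074, "z": 0.016, "wx": 0, "wy": 0, "wz": -15, "hand": 1}, {"x": -0.29, "y": -0.089, "z": 0.02, "wx": 0, "wy": 0, "wz": -18, "hand": 1}, {"x": -0.335, "y": -0.104, "z": 0.023, "wx": 0, "wy": 0, "wz": -21, "hand": 1}, {"x": -0.381, "y": -0.118, "z": 0.026, "wx": 0, "wy": 0, "wz": -22.5, "hand": 1}]}}

```text
time: 1.15
tool_pos: [0.5164, 0.211, 0.2004]
tool_rot: [3.142, -0.0, 3.107]
contact_force: [-0.6, 0.7, 0.1]
opening: 0.0916
```

>>> {"fn": "move_arm", "kwargs": {"deltas": [{"x": 0, "y": 0, "z": 0, "wx": 0, "wy": 0, "wz": 0, "hand": 1}, {"x": 0, "y": 0, "z": 0, "wx": 0, "wy": 0, "wz": 0, "hand": 1}]}}

```text
time: 1.4
tool_pos: [0.5149, 0.2125, 0.2003]
tool_rot: [3.141, -0.001, 3.106]
contact_force: [1.2, -0.3, 0.8]
opening: 0.0918
```

```bash
python3 -c "
from h import *
im,p=snap('wrist','w2.png'); np.save('w2.npy',im)
go(.515,.212,.075,178)
print(proj(p,[.515,.212,.116]),proj(p,[.515,.212,.024]),proj(p,[.539,.3607,.046]))"
```

```text
mm [ -0.5  -1.  125.6] deg [ 0.  -0.1  0. ] | t 1.45 pos [0.5146 0.2129 0.2006] rot [ 1.80e+02 -1.00e-01  1.78e+02] F [0.9 0.7 0.3] op 0.0918 q [ 0.25  0.42  1.48  0.    1.24 -1.28]
[327.85130379 248.86690988] [328.02268991 219.61854069] [491.1417893  244.98814385]
```

View pics/w2.png

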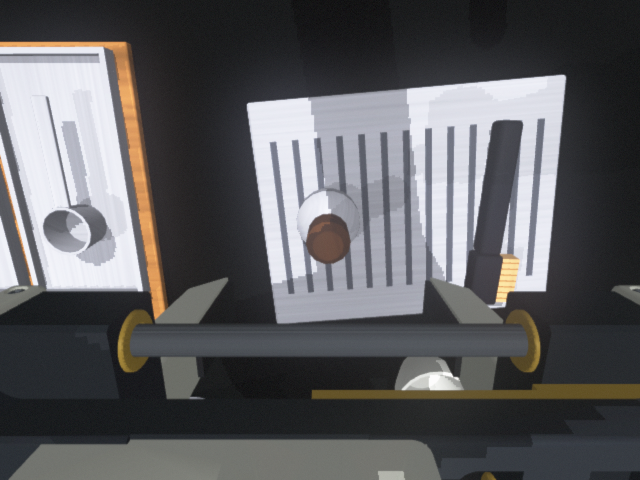

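The wrist view shows the tamper's handle top at about (328,245) and its base at (329,217), each within 4 px of the prediction, with the brush at (500,210). I'll descend and measure the brush from this same picture.

>>> {"fn": "move_arm", "kwargs": {"deltas": [{"x": 0, "y": -0.0005, "z": 0.03, "wx": 0, "wy": 0, "wz": 0, "hand": 1}, {"x": 0, "y": -0.0005, "z": 0.06, "wx": 0, "wy": 0, "wz": 0, "hand": 1}, {"x": 0, "y": -0.0005, "z": 0.09, "wx": 0, "wy": 0, "wz": 0, "hand": 1}, {"x": 0, "y": -0.0005, "z": 0.11, "wx": 0, "wy": 0, "wz": 0, "hand": 1}, {"x": 0, "y": -0.0005, "z": 0.12, "wx": 0, "wy": 0, "wz": 0, "hand": 1}, {"x": 0, "y": -0.0005, "z": 0.126, "wx": 0, "wy": 0, "wz": 0, "hand": 1}, {"x": 0, "y": -0.0005, "z": 0.126, "wx": 0, "wy": 0, "wz": 0, "hand": 1}]}}

```text
time: 2.33
tool_pos: [0.5155, 0.2121, 0.075]
tool_rot: [3.141, 0.0, 3.107]
contact_force: [-0.5, -0.4, 0.6]
opening: 0.0921
```

>>> {"fn": "move_arm", "kwargs": {"deltas": [{"x": 0, "y": 0, "z": 0, "wx": 0, "wy": 0, "wz": 0, "hand": 0.5}, {"x": 0, "y": 0, "z": 0, "wx": 0, "wy": 0, "wz": 0, "hand": 0.4}, {"x": 0, "y": 0, "z": 0, "wx": 0, "wy": 0, "wz": 0, "hand": 0.2}, {"x": 0, "y": 0, "z": 0, "wx": 0, "wy": 0, "wz": 0, "hand": 0}, {"x": 0, "y": 0, "z": 0, "wx": 0, "wy": 0, "wz": 0, "hand": 0}, {"x": 0, "y": 0, "z": 0, "wx": 0, "wy": 0, "wz": 0, "hand": 0}, {"x": 0, "y": 0, "z": 0, "wx": 0, "wy": 0, "wz": 0, "hand": 0}], "grip_force": 25}}

```text
time: 3.2
tool_pos: [0.5155, 0.2119, 0.0747]
tool_rot: [3.141, -0.0, 3.106]
contact_force: [0.7, 0.3, -0.0]
opening: 0.0324
```

>>> {"fn": "move_arm", "kwargs": {"deltas": [{"x": 0, "y": 0, "z": 0, "wx": 0, "wy": 0, "wz": 0, "hand": 0}, {"x": 0, "y": 0, "z": -0.01, "wx": 0, "wy": 0, "wz": 0, "hand": 0}, {"x": 0, "y": 0, "z": -0.03, "wx": 0, "wy": 0, "wz": 0, "hand": 0}, {"x": 0, "y": 0, "z": -0.05, "wx": 0, "wy": 0, "wz": 0, "hand": 0}, {"x": 0, "y": 0, "z": -0.07, "wx": 0, "wy": 0, "wz": 0, "hand": 0}, {"x": 0, "y": 0, "z": -0.08, "wx": 0, "wy": 0, "wz": 0, "hand": 0}, {"x": 0, "y": 0, "z": -0.08, "wx": 0, "wy": 0, "wz": 0, "hand": 0}]}}

```text
time: 4.08
tool_pos: [0.5157, 0.2118, 0.1553]
tool_rot: [3.141, 0.001, 3.107]
contact_force: [0.1, 1.0, -2.0]
opening: 0.0323
```

```bash
python3 - <<'E'
from h import *
# bay axes
a=np.radians(-1.9); ex=np.array([np.cos(a),np.sin(a)]); ey=np.array([-ex[1],ex[0]])
t=np.array([.4700,-.1557])+.060*ex+.006*ey; print('target',t)
go(t[0],t[1],.155,178.1)
go(t[0],t[1],.067,178.1)
# side view of held tamper
im,p=snap('side','s1.png'); np.save('s1.npy',im)
# wrist picture w2: same rigid params? use stored pose by hand
E
```

```text
target [ 0.53016594 -0.15169261]
mm [-2.720e+01 -3.628e+02  2.000e-01] deg [ 0.   0.1 -0.1] | t 4.08 pos [0.5157 0.2118 0.1553] rot [1.80e+02 1.00e-01 1.78e+02] F [ 0.1  1.  -2. ] op 0.0323 q [ 0.25  0.47  1.54  0.    1.14 -1.28]
mm [ -27.1 -362.8   88.2] deg [ 0.   0.1 -0.1] | t 4.08 pos [0.5157 0.2118 0.1553] rot [1.80e+02 1.00e-01 1.78e+02] F [ 0.1  1.  -2. ] op 0.0323 q [ 0.25  0.47  1.54  0.    1.14 -1.28]
```

The grip is holding (32.4 mm opening, about 3 N extra weight). I'll carry the tamper across to its bay.

>>> {"fn": "move_arm", "kwargs": {"deltas": [{"x": -0.001, "y": -0.015, "z": 0, "wx": 0, "wy": 0, "wz": 0, "hand": 0}, {"x": -0.004, "y": -0.05, "z": 0, "wx": 0, "wy": 0, "wz": 0, "hand": 0}, {"x": -0.008, "y": -0.1, "z": 0, "wx": 0, "wy": 0, "wz": 0, "hand": 0}, {"x": -0.012, "y": -0.155, "z": 0, "wx": 0, "wy": 0, "wz": 0, "hand": 0}, {"x": -0.016, "y": -0.21, "z": 0, "wx": 0, "wy": 0, "wz": 0, "hand": 0}, {"x": -0.02, "y": -0.265, "z": 0, "wx": 0, "wy": 0, "wz": 0, "hand": 0}, {"x": -0.024, "y": -0.315, "z": 0, "wx": 0, "wy": 0, "wz": 0, "hand": 0}, {"x": -0.027, "y": -0.35, "z": 0, "wx": 0, "wy": 0, "wz": 0, "hand": 0}]}}

```text
time: 5.12
tool_pos: [0.5291, -0.142, 0.1539]
tool_rot: [3.142, -0.001, 3.104]
contact_force: [0.5, -0.2, -3.0]
opening: 0.0324
```

>>> {"fn": "move_arm", "kwargs": {"deltas": [{"x": 0, "y": -0.0125, "z": 0, "wx": 0, "wy": 0, "wz": 0, "hand": 0}, {"x": 0, "y": -0.0125, "z": 0, "wx": 0, "wy": 0, "wz": 0, "hand": 0}, {"x": 0, "y": -0.0125, "z": 0.02, "wx": 0, "wy": 0, "wz": 0, "hand": 0}, {"x": 0, "y": -0.0125, "z": 0.04, "wx": 0, "wy": 0, "wz": 0, "hand": 0}, {"x": 0, "y": -0.0125, "z": 0.06, "wx": 0, "wy": 0, "wz": 0, "hand": 0}, {"x": 0, "y": -0.0125, "z": 0.07, "wx": 0, "wy": 0, "wz": 0, "hand": 0}, {"x": 0, "y": -0.0125, "z": 0.07, "wx": 0, "wy": 0, "wz": 0, "hand": 0}]}}

```text
time: 6.0
tool_pos: [0.5294, -0.1504, 0.0842]
tool_rot: [3.141, -0.001, 3.108]
contact_force: [-0.0, -0.0, -2.3]
opening: 0.0329
```

```bash
python3 - <<'E'
from h import *
go(.530,-.152,.066,178.1)
im,p=snap('side'); im2,p2=snap('scene')
print([proj(q,[.530,-.152,.024]).round() for q in (p,p2)])
def crop(i,q):
    u,v=proj(q,[.530,-.152,.05]).astype(int); return cv2.resize(i[max(v-70,0):max(v-70,0)+140,u-90:u+90],(400,311),interpolation=3)
cv2.imwrite('pics/place1.png',np.hstack([crop(im,p),crop(im2,p2)])[:,:,::-1])
E
```

```text
mm [-0.7 -1.5 18.2] deg [ 0.  -0.1 -0.1] | t 6.0 pos [ 0.5294 -0.1504  0.0842] rot [ 1.80e+02 -1.00e-01  1.78e+02] F [-0.  -0.  -2.3] op 0.0329 q [-0.42  0.54  1.64  0.    0.97 -1.95]
[array([350., 317.]), array([238., 211.])]
```

View pics/place1.png

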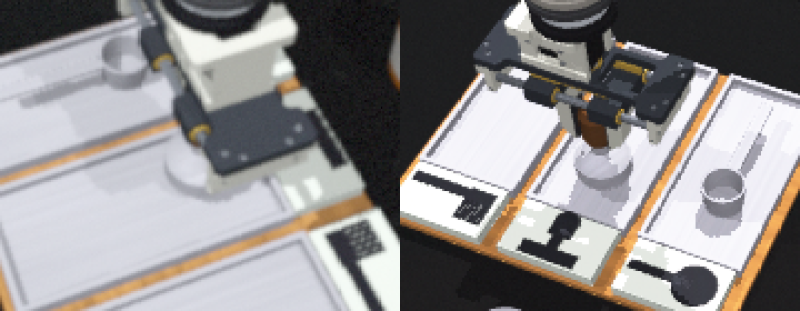

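The tamper hangs upright, well inside the middle bay, which has the tamper card. I'll lower it slowly to contact.

>>> {"fn": "move_arm", "kwargs": {"deltas": [{"x": 0, "y": -0.001, "z": 0.006, "wx": 0, "wy": 0, "wz": 0, "hand": 0}, {"x": 0, "y": -0.001, "z": 0.011, "wx": 0, "wy": 0, "wz": 0, "hand": 0}, {"x": 0, "y": -0.001, "z": 0.014, "wx": 0, "wy": 0, "wz": 0, "hand": 0}, {"x": 0, "y": -0.001, "z": 0.016, "wx": 0, "wy": 0, "wz": 0, "hand": 0}, {"x": 0, "y": -0.001, "z": 0.017, "wx": 0, "wy": 0, "wz": 0, "hand": 0}, {"x": 0, "y": -0.001, "z": 0.0175, "wx": 0, "wy": 0, "wz": 0, "hand": 0}, {"x": 0, "y": -0.001, "z": 0.0175, "wx": 0, "wy": 0, "wz": 0, "hand": 0}]}}

```text
time: 6.98
tool_pos: [0.5298, -0.1525, 0.0673]
tool_rot: [3.142, 0.0, 3.107]
contact_force: [0.6, 0.0, -3.0]
opening: 0.0327
```

>>> {"fn": "move_arm", "kwargs": {"deltas": [{"x": 0, "y": 0, "z": 0.0005, "wx": 0, "wy": 0, "wz": 0, "hand": 0}, {"x": 0, "y": 0, "z": 0.001, "wx": 0, "wy": 0, "wz": 0, "hand": 0}, {"x": 0, "y": 0, "z": 0.001, "wx": 0, "wy": 0, "wz": 0, "hand": 0}]}}

```text
time: 7.35
tool_pos: [0.5297, -0.1524, 0.0662]
tool_rot: [3.141, -0.0, 3.107]
contact_force: [0.6, 0.1, -3.4]
opening: 0.0321
```

>>> {"fn": "move_arm", "kwargs": {"deltas": [{"x": 0, "y": 0, "z": 0.0005, "wx": 0, "wy": 0, "wz": 0, "hand": 0}, {"x": 0, "y": 0, "z": 0.0005, "wx": 0, "wy": 0, "wz": 0, "hand": 0}]}}

```text
time: 7.6
tool_pos: [0.5298, -0.1524, 0.0657]
tool_rot: [3.142, 0.0, 3.106]
contact_force: [0.2, 0.3, -2.9]
opening: 0.0325
```

>>> {"fn": "move_arm", "kwargs": {"deltas": [{"x": 0, "y": 0, "z": 0.0005, "wx": 0, "wy": 0, "wz": 0, "hand": 0}, {"x": 0, "y": 0, "z": 0.0005, "wx": 0, "wy": 0, "wz": 0, "hand": 0}]}}

```text
time: 7.85
tool_pos: [0.5298, -0.1524, 0.0657]
tool_rot: [-3.141, 0.001, 3.107]
contact_force: [-2.0, 1.0, 2.9]
opening: 0.032
```

>>> {"fn": "move_arm", "kwargs": {"deltas": [{"x": 0, "y": 0, "z": 0.0005, "wx": 0, "wy": 0, "wz": 0, "hand": 0}, {"x": 0, "y": 0, "z": 0.0005, "wx": 0, "wy": 0, "wz": 0, "hand": 0}]}}

```text
time: 8.1
tool_pos: [0.5299, -0.1525, 0.0657]
tool_rot: [-3.141, 0.001, 3.107]
contact_force: [-3.6, 2.2, 7.9]
opening: 0.0326
```

Contact has been made: the force went from -3 N to +8 N. I'll release gently and rise.

>>> {"fn": "move_arm", "kwargs": {"deltas": [{"x": 0, "y": 0, "z": -0.0005, "wx": 0, "wy": 0, "wz": 0, "hand": 0.4}, {"x": 0, "y": 0, "z": -0.0005, "wx": 0, "wy": 0, "wz": 0, "hand": 0.5}, {"x": 0, "y": 0, "z": -0.0005, "wx": 0, "wy": 0, "wz": 0, "hand": 0.65}, {"x": 0, "y": 0, "z": -0.0005, "wx": 0, "wy": 0, "wz": 0, "hand": 0.7}, {"x": 0, "y": 0, "z": -0.0005, "wx": 0, "wy": 0, "wz": 0, "hand": 0.7}]}}

```text
time: 8.72
tool_pos: [0.5297, -0.1524, 0.0651]
tool_rot: [3.141, -0.0, 3.106]
contact_force: [-0.8, -0.8, -0.0]
opening: 0.064
```

>>> {"fn": "move_arm", "kwargs": {"deltas": [{"x": 0, "y": 0, "z": -0.01, "wx": 0, "wy": 0, "wz": 0, "hand": 0.7}, {"x": 0, "y": 0, "z": -0.03, "wx": 0, "wy": 0, "wz": 0, "hand": 0.7}, {"x": 0, "y": 0, "z": -0.06, "wx": 0, "wy": 0, "wz": 0, "hand": 0.7}, {"x": 0, "y": 0, "z": -0.1, "wx": 0, "wy": 0, "wz": 0, "hand": 0.7}, {"x": 0, "y": 0, "z": -0.135, "wx": 0, "wy": 0, "wz": 0, "hand": 0.7}, {"x": 0, "y": 0, "z": -0.135, "wx": 0, "wy": 0, "wz": 0, "hand": 0.7}]}}

```text
time: 9.48
tool_pos: [0.5312, -0.1531, 0.2039]
tool_rot: [-3.139, 0.007, 3.107]
contact_force: [-0.8, -1.2, -0.6]
opening: 0.0645
```

>>> {"fn": "move_arm", "kwargs": {"deltas": [{"x": -0.001, "y": 0.03, "z": 0, "wx": 0, "wy": 0, "wz": 0, "hand": 0.7}, {"x": -0.001, "y": 0.085, "z": 0, "wx": 0, "wy": 0, "wz": 0, "hand": 0.7}, {"x": -0.001, "y": 0.145, "z": 0, "wx": 0, "wy": 0, "wz": 0, "hand": 0.7}, {"x": -0.001, "y": 0.205, "z": 0, "wx": 0, "wy": 0, "wz": 0, "hand": 0.7}, {"x": -0.001, "y": 0.265, "z": 0, "wx": 0, "wy": 0, "wz": 0, "hand": 0.7}, {"x": -0.001, "y": 0.325, "z": 0, "wx": 0, "wy": 0, "wz": 0, "hand": 0.7}, {"x": -0.001, "y": 0.385, "z": 0, "wx": 0, "wy": 0, "wz": 0, "hand": 0.7}, {"x": -0.001, "y": 0.44, "z": 0, "wx": 0, "wy": 0, "wz": 0, "hand": 0.7}]}}

```text
time: 10.48
tool_pos: [0.5455, 0.2893, 0.1996]
tool_rot: [-3.141, -0.001, 3.107]
contact_force: [0.8, -0.3, 0.4]
opening: 0.0642
```

>>> {"fn": "move_arm", "kwargs": {"deltas": [{"x": 0.016, "y": 0.04, "z": 0, "wx": 0, "wy": 0, "wz": 0, "hand": 0.7}, {"x": 0.016, "y": 0.075, "z": 0, "wx": 0, "wy": 0, "wz": 0, "hand": 0.7}, {"x": 0.016, "y": 0.075, "z": 0, "wx": 0, "wy": 0, "wz": 0, "hand": 0.7}, {"x": 0.016, "y": 0.075, "z": 0, "wx": 0, "wy": 0, "wz": 0, "hand": 0.7}]}}

```text
time: 10.98
tool_pos: [0.5325, 0.3621, 0.1995]
tool_rot: [-3.14, -0.001, 3.107]
contact_force: [0.3, 0.3, -0.5]
opening: 0.0641
```

```bash
python3 - <<'E'
from h import *
p=viewer.camera_params('wrist')
im,_=snap('wrist'); s,ps=snap('side'); 
go(.539,.3607,.2,176.6)
m=(cv2.cvtColor(im,cv2.COLOR_RGB2GRAY)<48).astype(np.uint8)
m=cv2.morphologyEx(m,cv2.MORPH_OPEN,np.ones((5,5),np.uint8))
cs,_=cv2.findContours(m,cv2.RETR_LIST,cv2.CHAIN_APPROX_NONE)
for c in cs:
    if 1500<cv2.contourArea(c)<20000: print(c[:,0].min(0),c[:,0].max(0),cv2.contourArea(c),cv2.minAreaRect((np.array([ray(p,u,v,.046)[:2] for u,v in c[:,0]])*1000).astype(np.float32)))
print(proj(p,[.539,.3607,.046]))
u,v=proj(ps,[.53,-.152,.05]).astype(int)
c=np.zeros((480,800,3),np.uint8);c[:]=0;c[:384,:512]=cv2.resize(im,(512,384));c[:288,512:]=cv2.resize(s[v-72:v+72,u-72:u+72],(288,288))
cv2.imwrite('pics/b1.png',c[:,:,::-1])
E
```

```text
mm [-6.1 -0.6  0. ] deg [-0.  -0.   1.3] | t 11.07 pos [0.5329 0.3616 0.2   ] rot [-180.    -0.   177.9] F [-0.1  0.6  0.1] op 0.0643 q [ 0.48  0.58  1.2  -0.    1.35 -1.06]
[441 400] [639 435] 5702.5 ((751.1574096679688, 578.0370483398438), (211.65768432617188, 45.42831802368164), 88.06784057617188)
[326 357] [422 388] 2459.0 ((689.1182250976562, 403.549560546875), (99.3785629272461, 37.00458908081055), 88.0645751953125)
[239 299] [348 322] 1609.5 ((616.250732421875, 324.7814025878906), (106.36076354980469, 24.579471588134766), 88.0478286743164)
[327.44352361 232.20106231]
```

View pics/b1.png

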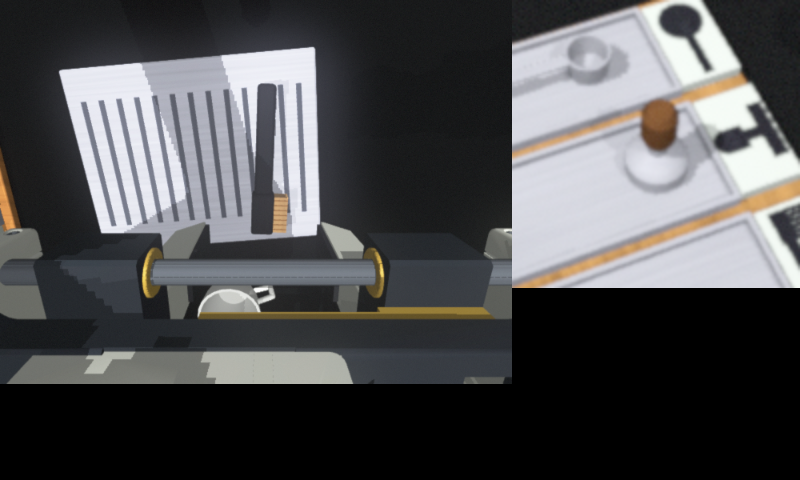

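The tamper stands upright, free and wholly inside its bay. The brush in this picture runs from its tail at (334,105) to its head end at (326,292), in full-image pixels. I'll measure it more finely.

```bash
python3 - <<'E'
from h import *
p=viewer.camera_params('wrist'); im,_=snap('wrist'); g=cv2.cvtColor(im,cv2.COLOR_RGB2GRAY)
L=[];C=[]
for v in range(100,300,6):
    r=g[v,300:365]; d=np.where(r<75)[0]
    if len(d)<8: continue
    runs=np.split(d,np.where(np.diff(d)>1)[0]+1); b=max(runs,key=len)+300
    a,e=ray(p,b[0]-.5,v,.046),ray(p,b[-1]+.5,v,.046); c=(a+e)/2
    L.append((v,b[0],b[-1],*(c[:2]*1000).round(1),round(abs(e-a)[1]*1000,1)))
    if 112<v<225: C.append(c[:2])
for l in L: print(*l)
C=np.array(C); k=np.polyfit(C[:,0],C[:,1],1); print('yaw',np.degrees(np.arctan(k[0])),'y@.539',np.polyval(k,.539))
E
```

```text
172 322 324 485.7 358.4 2.6
178 321 324 490.8 357.8 3.5
184 333 341 496.5 370.2 7.8
190 321 331 501.4 360.4 9.6
196 320 341 506.8 364.1 19.3
202 321 340 512.1 364.0 17.7
208 320 340 517.5 363.3 18.6
214 320 340 522.9 363.1 18.7
220 319 340 528.4 362.5 19.7
226 319 339 533.9 361.9 18.9
232 319 339 539.5 361.7 19.0
238 317 340 545.2 361.0 21.8
244 316 342 550.9 361.3 24.7
250 316 342 556.6 361.1 24.8
256 316 341 562.4 360.4 24.0
262 316 341 568.3 360.2 24.1
268 315 341 574.2 359.5 25.2
274 315 341 580.2 359.3 25.3
280 315 340 586.3 358.6 24.5
286 315 340 592.4 358.4 24.6
298 337 364 605.6 379.9 26.8
yaw 4.080079660570694 y@.539 0.36493663561671796
```

The shoulder is at x≈0.545 and the head end at ≈0.595, so the origin is about (0.5155, 0.3635) with yaw about -4.1°. The widths of 19 and 25 mm agree with the description.

```bash
python3 -c "
from h import *
go(.5155,.3635,.027,175.9)"
```

```text
mm [ 17.6   1.3 173.2] deg [-0. -0.  2.] | t 11.12 pos [0.5331 0.3616 0.2002] rot [-180.    -0.   177.9] F [-0.6  0.5 -0.2] op 0.0642 q [ 0.48  0.58  1.2  -0.    1.35 -1.06]
```

>>> {"fn": "move_arm", "kwargs": {"deltas": [{"x": 0.009, "y": 0.001, "z": 0.03, "wx": 0, "wy": 0, "wz": 1, "hand": 0.6}, {"x": 0.0175, "y": 0.0013, "z": 0.07, "wx": 0, "wy": 0, "wz": 2, "hand": 0.6}, {"x": 0.0175, "y": 0.0013, "z": 0.11, "wx": 0, "wy": 0, "wz": 2, "hand": 0.6}, {"x": 0.0175, "y": 0.0013, "z": 0.14, "wx": 0, "wy": 0, "wz": 2, "hand": 0.6}, {"x": 0.0175, "y": 0.0013, "z": 0.158, "wx": 0, "wy": 0, "wz": 2, "hand": 0.6}, {"x": 0.0175, "y": 0.0013, "z": 0.168, "wx": 0, "wy": 0, "wz": 2, "hand": 0.6}, {"x": 0.0175, "y": 0.0013, "z": 0.172, "wx": 0, "wy": 0, "wz": 2, "hand": 0.6}, {"x": 0.0175, "y": 0.0013, "z": 0.172, "wx": 0, "wy": 0, "wz": 2, "hand": 0.6}]}}

```text
time: 12.12
tool_pos: [0.5158, 0.3649, 0.0289]
tool_rot: [3.141, 0.001, 3.071]
contact_force: [0.2, 0.1, 0.3]
opening: 0.0552
```

```bash
python3 - <<'E'
from h import *
go(.5155,.3635,.027,175.9)
a,pa=snap('scene'); b,pb=snap('side')
def crop(i,q):
    u,v=proj(q,[.515,.363,.046]).astype(int); return cv2.resize(i[v-60:v+60,u-80:u+80],(400,300),interpolation=3)
cv2.imwrite('pics/b2.png',np.hstack([crop(a,pa),crop(b,pb)])[:,:,::-1])
E
```

```text
mm [ 0.2 -1.4  1.9] deg [0.  0.1 0.1] | t 12.12 pos [0.5158 0.3649 0.0289] rot [1.80e+02 1.00e-01 1.76e+02] F [0.2 0.1 0.3] op 0.0552 q [ 0.49  0.73  1.43  0.    0.97 -1.01]
```

View pics/b2.png

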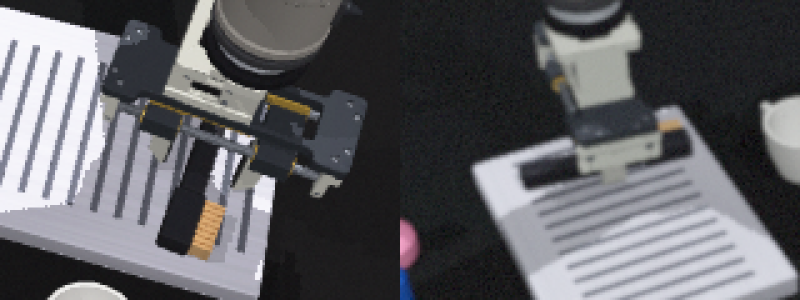

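The fingers straddle the handle at about mid-length, clear of the bristles. I'll close and lift.

>>> {"fn": "move_arm", "kwargs": {"deltas": [{"x": 0, "y": -0.001, "z": 0.0015, "wx": 0, "wy": 0, "wz": 0, "hand": 0.5}, {"x": 0, "y": -0.001, "z": 0.0015, "wx": 0, "wy": 0, "wz": 0, "hand": 0.35}, {"x": 0, "y": -0.001, "z": 0.0015, "wx": 0, "wy": 0, "wz": 0, "hand": 0.2}, {"x": 0, "y": -0.001, "z": 0.0015, "wx": 0, "wy": 0, "wz": 0, "hand": 0}, {"x": 0, "y": -0.001, "z": 0.0015, "wx": 0, "wy": 0, "wz": 0, "hand": 0}, {"x": 0, "y": -0.001, "z": 0.0015, "wx": 0, "wy": 0, "wz": 0, "hand": 0}], "grip_force": 20}}

```text
time: 12.98
tool_pos: [0.5153, 0.3637, 0.0268]
tool_rot: [3.141, 0.0, 3.072]
contact_force: [-0.4, 0.0, 0.3]
opening: 0.0201
```

>>> {"fn": "move_arm", "kwargs": {"deltas": [{"x": 0, "y": 0, "z": 0, "wx": 0, "wy": 0, "wz": 0, "hand": 0}, {"x": 0, "y": 0, "z": -0.01, "wx": 0, "wy": 0, "wz": 0, "hand": 0}, {"x": 0, "y": 0, "z": -0.03, "wx": 0, "wy": 0, "wz": 0, "hand": 0}, {"x": 0, "y": 0, "z": -0.06, "wx": 0, "wy": 0, "wz": 0, "hand": 0}, {"x": 0, "y": 0, "z": -0.1, "wx": 0, "wy": 0, "wz": 0, "hand": 0}, {"x": 0, "y": 0, "z": -0.135, "wx": 0, "wy": 0, "wz": 0, "hand": 0}, {"x": 0, "y": 0, "z": -0.15, "wx": 0, "wy": 0, "wz": 0, "hand": 0}, {"x": 0, "y": 0, "z": -0.15, "wx": 0, "wy": 0, "wz": 0, "hand": 0}]}}

```text
time: 13.98
tool_pos: [0.5155, 0.3638, 0.1775]
tool_rot: [3.141, 0.001, 3.072]
contact_force: [-0.3, 0.4, -1.0]
opening: 0.0197
```

```bash
python3 - <<'E'
from h import *
p=viewer.camera_params('wrist'); im,_=snap('wrist'); s,ps=snap('side')
a=np.radians(-1.9); ex=np.array([np.cos(a),np.sin(a)]); ey=np.array([-ex[1],ex[0]])
t=np.array([.4655,-.2811])+.005*ex-.008*ey; print(t)
go(*t,.177,178.1); print(proj(ps,monitor.observe()['tool_pos']))
u,v=proj(ps,monitor.observe()['tool_pos']).astype(int); v=max(v,80)
cv2.imwrite('pics/b3.png',np.hstack([cv2.resize(im,(400,300)),cv2.resize(s[v-60:v+60,u-80:u+80],(400,300))])[:,:,::-1])
E
```

```text
[ 0.47023201 -0.28926138]
mm [  -1.4 -654.1   -0.9] deg [-0.1 -0.1 -2.1] | t 14.07 pos [0.5146 0.3633 0.1752] rot [-1.799e+02 -1.000e-01  1.760e+02] F [-0.8 -0.2 -1.3] op 0.0196 q [ 0.49  0.58  1.29  0.    1.28 -1.01]
[246.4463797   97.80014368]
```

View pics/b3.png

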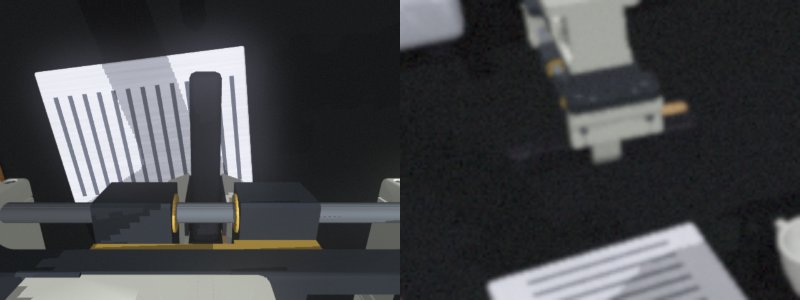

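The brush is held level, with the opening matching its 20 mm handle. I'll carry it to the brush bay.

>>> {"fn": "move_arm", "kwargs": {"deltas": [{"x": 0, "y": -0.015, "z": 0, "wx": 0, "wy": 0, "wz": 0, "hand": 0}, {"x": 0, "y": -0.05, "z": 0, "wx": 0, "wy": 0, "wz": 0, "hand": 0}, {"x": 0, "y": -0.1, "z": 0, "wx": 0, "wy": 0, "wz": 0, "hand": 0}, {"x": 0, "y": -0.15, "z": 0, "wx": 0, "wy": 0, "wz": -0.5, "hand": 0}, {"x": 0, "y": -0.2, "z": 0, "wx": 0, "wy": 0, "wz": -1, "hand": 0}, {"x": 0, "y": -0.25, "z": 0, "wx": 0, "wy": 0, "wz": -1.5, "hand": 0}, {"x": 0, "y": -0.3, "z": 0, "wx": 0, "wy": 0, "wz": -2, "hand": 0}, {"x": 0, "y": -0.35, "z": 0, "wx": 0, "wy": 0, "wz": -2, "hand": 0}]}}

```text
time: 15.08
tool_pos: [0.4895, 0.0124, 0.1759]
tool_rot: [-3.142, -0.002, 3.106]
contact_force: [0.3, 0.4, -1.1]
opening: 0.0199
```

```bash
python3 -c "
from h import *
go(.4704,-.2853,.177,178.1)"
```

```text
mm [   8.6 -298.1   -1.1] deg [-0.  -0.1 -0.1] | t 15.07 pos [0.4895 0.0124 0.1759] rot [-1.80e+02 -1.00e-01  1.78e+02] F [ 0.3  0.4 -1.1] op 0.0199 q [-0.13  0.33  1.7  -0.    1.12 -1.67]
```

>>> {"fn": "move_arm", "kwargs": {"deltas": [{"x": 0.001, "y": -0.04, "z": 0, "wx": 0, "wy": 0, "wz": 0, "hand": 0}, {"x": 0.003, "y": -0.09, "z": 0, "wx": 0, "wy": 0, "wz": 0, "hand": 0}, {"x": 0.004, "y": -0.14, "z": 0, "wx": 0, "wy": 0, "wz": 0, "hand": 0}, {"x": 0.006, "y": -0.19, "z": 0, "wx": 0, "wy": 0, "wz": 0, "hand": 0}, {"x": 0.007, "y": -0.24, "z": 0, "wx": 0, "wy": 0, "wz": 0, "hand": 0}, {"x": 0.008, "y": -0.275, "z": 0, "wx": 0, "wy": 0, "wz": 0, "hand": 0}, {"x": 0.0085, "y": -0.293, "z": 0, "wx": 0, "wy": 0, "wz": 0, "hand": 0}, {"x": 0.0085, "y": -0.293, "z": 0, "wx": 0, "wy": 0, "wz": 0, "hand": 0}]}}

```text
time: 16.08
tool_pos: [0.4713, -0.2784, 0.176]
tool_rot: [3.141, -0.001, 3.105]
contact_force: [-0.8, 1.6, -0.7]
opening: 0.02
```

```bash
python3 -c "
from h import *
go(.4704,-.2853,.019,178.1)"
```

```text
mm [  0.5  -7.1 157. ] deg [ 0.1 -0.1 -0.2] | t 16.07 pos [ 0.4713 -0.2784  0.176 ] rot [ 1.799e+02 -1.000e-01  1.779e+02] F [-0.8  1.6 -0.7] op 0.02 q [-0.67  0.43  1.54  0.    1.18 -2.21]
```

>>> {"fn": "move_arm", "kwargs": {"deltas": [{"x": 0.0005, "y": -0.005, "z": 0.02, "wx": 0, "wy": 0, "wz": 0, "hand": 0}, {"x": 0.0005, "y": -0.005, "z": 0.05, "wx": 0, "wy": 0, "wz": 0, "hand": 0}, {"x": 0.0005, "y": -0.005, "z": 0.08, "wx": 0, "wy": 0, "wz": 0, "hand": 0}, {"x": 0.0005, "y": -0.005, "z": 0.105, "wx": 0, "wy": 0, "wz": 0, "hand": 0}, {"x": 0.0005, "y": -0.005, "z": 0.12, "wx": 0, "wy": 0, "wz": 0, "hand": 0}, {"x": 0.0005, "y": -0.005, "z": 0.126, "wx": 0, "wy": 0, "wz": 0, "hand": 0}, {"x": 0.0005, "y": -0.005, "z": 0.126, "wx": 0, "wy": 0, "wz": 0, "hand": 0}]}}

```text
time: 16.95
tool_pos: [0.4716, -0.2827, 0.051]
tool_rot: [-3.142, 0.0, 3.107]
contact_force: [0.6, 0.6, -1.3]
opening: 0.0198
```

```bash
python3 - <<'E'
from h import *
go(.4704,-.2853,.019,178.1)
a,pa=snap('scene'); b,pb=snap('side')
def crop(i,q):
    u,v=proj(q,[.48,-.265,.046]).astype(int); u0=max(u-100,0);v0=min(max(v-75,0),330); return cv2.resize(i[v0:v0+150,u0:u0+200],(400,300),interpolation=3)
cv2.imwrite('pics/b4.png',np.hstack([crop(a,pa),crop(b,pb)])[:,:,::-1])
E
```

```text
mm [ 1.1 -2.6 32. ] deg [-0.   0.  -0.1] | t 16.95 pos [ 0.4716 -0.2827  0.051 ] rot [-180.    0.  178.] F [ 0.6  0.6 -1.3] op 0.0198 q [-0.68  0.59  1.67  0.    0.89 -2.22]
```

View pics/b4.png

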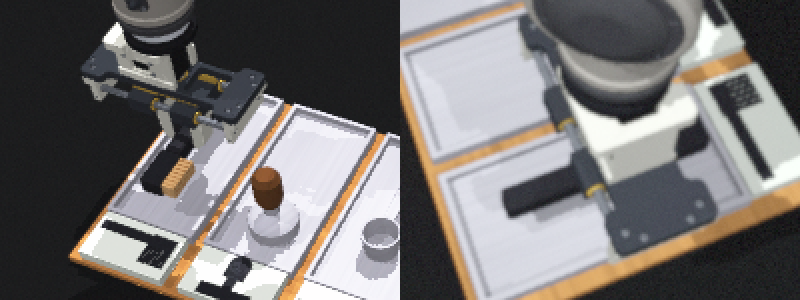

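The brush lies over its own bay, inside the walls, and the gripper is clear of the tamper. I'll lower it.

>>> {"fn": "move_arm", "kwargs": {"deltas": [{"x": 0.001, "y": -0.0025, "z": 0.01, "wx": 0, "wy": 0, "wz": 0, "hand": 0}, {"x": 0.001, "y": -0.0025, "z": 0.018, "wx": 0, "wy": 0, "wz": 0, "hand": 0}, {"x": 0.001, "y": -0.0025, "z": 0.025, "wx": 0, "wy": 0, "wz": 0, "hand": 0}, {"x": 0.001, "y": -0.0025, "z": 0.029, "wx": 0, "wy": 0, "wz": 0, "hand": 0}, {"x": 0.001, "y": -0.0025, "z": 0.031, "wx": 0, "wy": 0, "wz": 0, "hand": 0}, {"x": 0.001, "y": -0.0025, "z": 0.032, "wx": 0, "wy": 0, "wz": 0, "hand": 0}, {"x": 0.001, "y": -0.0025, "z": 0.032, "wx": 0, "wy": 0, "wz": 0, "hand": 0}]}}

```text
time: 17.92
tool_pos: [0.4703, -0.2854, 0.0188]
tool_rot: [-3.142, 0.0, 3.107]
contact_force: [-0.7, -0.2, -1.3]
opening: 0.0201
```

>>> {"fn": "move_arm", "kwargs": {"deltas": [{"x": 0, "y": 0, "z": 0.0005, "wx": 0, "wy": 0, "wz": 0, "hand": 0}, {"x": 0, "y": 0, "z": 0.001, "wx": 0, "wy": 0, "wz": 0, "hand": 0}, {"x": 0, "y": 0, "z": 0.001, "wx": 0, "wy": 0, "wz": 0, "hand": 0}]}}

```text
time: 18.3
tool_pos: [0.4703, -0.2854, 0.0178]
tool_rot: [-3.142, 0.0, 3.107]
contact_force: [0.6, -0.1, -0.3]
opening: 0.0203
```

>>> {"fn": "move_arm", "kwargs": {"deltas": [{"x": 0, "y": 0, "z": 0.0005, "wx": 0, "wy": 0, "wz": 0, "hand": 0}, {"x": 0, "y": 0, "z": 0.0005, "wx": 0, "wy": 0, "wz": 0, "hand": 0}]}}

```text
time: 18.55
tool_pos: [0.4703, -0.2854, 0.0177]
tool_rot: [-3.141, 0.0, 3.107]
contact_force: [-1.8, 1.2, 4.9]
opening: 0.0198
```

Contact at +4.9 N. I'll open only partly so the fingers stay within the walls, then rise.

>>> {"fn": "move_arm", "kwargs": {"deltas": [{"x": 0, "y": 0, "z": -0.0003, "wx": 0, "wy": 0, "wz": 0, "hand": 0.26}, {"x": 0, "y": 0, "z": -0.0003, "wx": 0, "wy": 0, "wz": 0, "hand": 0.32}, {"x": 0, "y": 0, "z": -0.0003, "wx": 0, "wy": 0, "wz": 0, "hand": 0.36}, {"x": 0, "y": 0, "z": -0.0003, "wx": 0, "wy": 0, "wz": 0, "hand": 0.36}, {"x": 0, "y": 0, "z": -0.0003, "wx": 0, "wy": 0, "wz": 0, "hand": 0.36}]}}

```text
time: 19.18
tool_pos: [0.4703, -0.2854, 0.0174]
tool_rot: [3.141, -0.0, 3.107]
contact_force: [0.5, -0.1, 0.8]
opening: 0.0334
```

>>> {"fn": "move_arm", "kwargs": {"deltas": [{"x": 0, "y": 0, "z": -0.008, "wx": 0, "wy": 0, "wz": 0, "hand": 0.36}, {"x": 0, "y": 0, "z": -0.025, "wx": 0, "wy": 0, "wz": 0, "hand": 0.36}, {"x": 0, "y": 0, "z": -0.06, "wx": 0, "wy": 0, "wz": 0, "hand": 0.36}, {"x": 0, "y": 0, "z": -0.11, "wx": 0, "wy": 0, "wz": 0, "hand": 0.36}, {"x": 0, "y": 0, "z": -0.16, "wx": 0, "wy": 0, "wz": 0, "hand": 0.36}, {"x": 0, "y": 0, "z": -0.2, "wx": 0, "wy": 0, "wz": 0, "hand": 0.36}, {"x": 0, "y": 0, "z": -0.2, "wx": 0, "wy": 0, "wz": 0, "hand": 0.36}]}}

```text
time: 20.05
tool_pos: [0.4716, -0.2865, 0.2224]
tool_rot: [-3.136, 0.007, 3.107]
contact_force: [0.3, -0.0, 0.4]
opening: 0.0331
```

```bash
python3 - <<'E'
from h import *
a,pa=snap('scene'); b,pb=snap('side')
a0=np.load('scene0.npy')
cv2.imwrite('pics/end.png',np.hstack([cv2.resize(a[120:380,120:467],(400,300),interpolation=3),cv2.resize(b[190:470,200:573],(400,300),interpolation=3)])[:,:,::-1])
go(.47,-.285,.2,178)
E
```

```text
mm [ 0.1  0.3 18.2] deg [-0.   0.1 -0. ] | t 20.15 pos [ 0.4701 -0.2853  0.2182] rot [-1.80e+02  1.00e-01  1.78e+02] F [-0.4  1.  -1.3] op 0.0331 q [-0.68  0.39  1.47  0.    1.28 -2.22]
```

View pics/end.png

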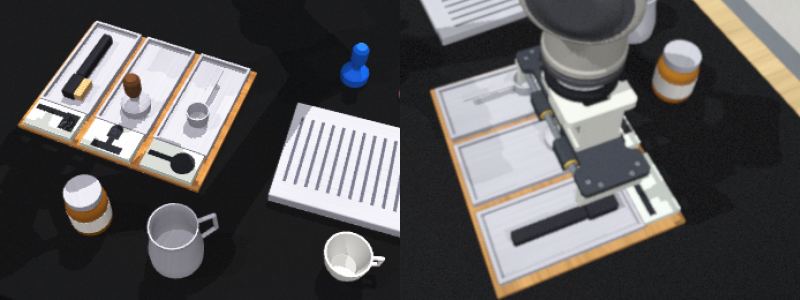

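The final view shows the brush flat inside its bay and the tamper upright in its own. The scoop, pitcher, cup and jar look untouched. I'll hand in.

```bash
python3 -c "
from h import *
print(robot.hand_in())"
```

```text
the job is handed in; nothing more can be done
None
```

The tamper and then the brush are back in the bays showing their pictures, and the job was handed in at about 20 s of the 64 s allowed.

- **Tamper:** it stands upright in the middle bay. I lowered it until it touched the floor at about 8 N, then released it.
- **Brush:** it lies flat and wholly inside its bay, with its head towards the card. It touched down at about 5 N, and I opened the fingers only to 33 mm to stay clear of the walls.
- **Last checks:** the final scene view showed both tools wholly inside their bays. The scoop, pitcher, cup, jar and blue look-alike looked unmoved by eye. The pink one was outside that last crop, and no move came near it. The gripper was clear above the rack and touching nothing.
- **What failed or disagreed:** my first move call was refused because keys were missing, and nothing moved. The first estimate of the brush's position from the scene camera was about 20 mm off along its length, and I corrected it from the wrist camera before gripping.

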